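# Clamp the chipped pot foot for mending

## Task

One of the three pot feet on the white foam tray has a corner broken off: pick it out and stand it upright on the bar of the bench clamp, in the middle between the two rubber jaws, and let go of it. Then pump the clamp's red trigger towards its black handle until the jaw has the foot and the gauge pointer stands in the green, never past the red, and finish while still holding the trigger squeezed so that the pointer stays in the green. Work the jaw by the trigger only, not by pushing it, and leave the sound feet, the bowl and the tape roll where they are.

Things in the scene. Friction and masses are not known exactly. Their poses are not given: they have to be found in the camera images.
- clamp: Bench clamp, fixed. Origin on the table under the gauge pad's face at rest, on the centre line; +x: the way the jaw advances. Steel bar 44 mm wide, top at z = 15 mm, x -215 to 120. From -x to +x: black fixed handle (x -194 to -176, 26 wide, z 89 to 159), red trigger, orange cheeks (x -185 to -121, 46 wide, to z = 96), sliding jaw, gauge pad (x 0 to 12), gauge bracket (x 46 to 112, top z = 61).
- seat (a point): Point on top of the clamp's bar (15 mm above the table), on the centre line, 24 mm before the gauge pad's face: a good place for the centre of the foot's underside. Its axes are the clamp's.
- jaw_plate: The sliding jaw, black rubber on orange, 44 mm wide, from z = 17 to 61 mm above the table. Origin at table height under its face that looks to +x of the clamp (towards the gauge pad); the block reaches 21 mm behind it. A toothed rod (teeth 12 mm apart) runs back from it through the cheeks under the trigger.
- jaw (a joint): Advance of the jaw in m, 0 to 0.070. The gap between jaw and gauge pad is 80 mm minus this (with the pad at rest), so it reaches a foot standing square against the pad at 0.040. Starts at 0 to 0.018. The slide is stiff: about 4.5 N moves it, and it stays where it is left unless pushed by more.
- trigger (a joint): Squeeze of the trigger in rad: 0 let out, 0.5 fully squeezed. A brass pawl on its lower end drives the jaw's rod: a full squeeze advances the jaw about 12 mm (the first one 10 to 22), after up to 12 mm of lost motion to the next tooth. A light spring (about 2 N at the bar) lets it out, the jaw staying; let it fully out before the next pump. When driving, 1 mm of jaw is 1.3 mm at the bar.
- trigger_bar: The red trigger bar, 12 mm thick, 26 mm wide, straight, reaching from 15 to 75 mm from its hinge; its top is about 157 mm above the table. Origin on the hinge (across the clamp at clamp x = -150, z = 84 mm); its z runs along the bar, which leans 14 degrees to the clamp's +x when let out and as much to -x when squeezed; its x is its front (away from the handle).
- trigger_front (a point): Middle of the trigger bar's front face, 60 mm from the hinge, where to pull; 141 mm above the table, at clamp x = -129 mm when let out (65 mm in front of the handle's rear face); moves 30 mm towards the handle in a full squeeze. Takes about 6 N to move the free jaw, about 12 N to hold the gauge in the green. Clear space in front of it.
- gauge (a joint): How far the sprung gauge pad has been pushed back, in m, 0 at rest, at most 0.030; 0.5 N per mm. The pointer is in the white up to 0.014, green 0.014 to 0.021, red to 0.026, black beyond. With the trigger let out the jaw's slide cannot hold it in the green: it falls back to about 0.008. A full squeeze can go past the green.
- pointer (a point): Front edge of the purple T-shaped pointer lying over the white, green, red and black bands on top of the gauge bracket, 64 mm above the table. It is geared to the gauge pad and moves twice as far, to the clamp's +x: at clamp x = 48 mm at rest; green from x = 76 to 90, red to 100 mm.
- foot_chipped: The chipped pot foot: terracotta block with dark upper half, 40 (x) by 50 (y) by 42 mm high, about 0.14 kg. Origin at the centre of its underside, z up. The top corner at +x +y is missing (20 by 22 mm, 20 mm deep), showing pale clay.
- foot_a: Sound pot foot, 40 by 50 by 42 mm high, origin at the centre of its underside. Leave alone.
- foot_b: Sound pot foot, as foot_a. Leave alone.
- tray: White foam tray, fixed, 270 (x) by 120 (y) by 30 mm high, origin at the centre of its underside; the three feet stand on it in a row along its x, about 80 mm apart.
- bowl: Brown glazed bowl, 130 mm across, 75 mm high, origin at the centre of its underside. Leave alone.
- tape: Roll of orange tape lying flat, 100 mm across, 48 mm high, origin at the centre of its underside. Leave alone.
- gauge_pad: The sprung black rubber pad opposite the jaw, 44 mm wide, 12 mm thick, from z = 17 to 55 mm above the table. Origin at table height under its face, which looks to -x of the clamp.
Things that resemble listed ones, but are neither listed nor needed, are in the scene too. What is shaped like the foot_chipped but purple or turquoise is not meant.

How it is judged:
By the outcome, as a careful person would: the job done as asked, in the order asked, and still so for the second after the job is handed in, while the arm keeps its last pose, push and grip.
It also fails if it takes over 72 s, if anything falls off the work surface, if the arm or the gripper's body presses on something with over 40 N, if the wrist force passes 120 N, or if a joint passes its speed limit or range.

## Robot

A 6-joint arm with a two-finger parallel gripper is mounted at the origin on the work surface. World frame = base frame: x ahead of the robot, y to its left, z up, the work surface at z = 0. Lengths are in m, angles in rad, forces in N, time in s.
With the tool pointing down it reaches from about 0.225 to 0.875 m from the base axis. Payload 3.4 kg.
Tool frame: the origin (TCP) lies at the very end of the fingers, on their centre line; the grasp point (between the pads) lies 19 mm behind it; z points along the fingers, y is the direction in which the jaws open and shut (so a half turn about z gives the same grasp; the last joint's range is limited). The gripper opens to 85 mm and grips with 20 to 120 N. Pads are 22 mm wide; open, the fingers measure 114 mm over their backs; the gripper's body (76 mm by 85 mm) begins 54 mm behind the grasp point. The pads swing forward as they close: fully open they stand 13 mm farther back than shut.
Start: joints at [-1.43, 0.276, 1.505, -0, 1.361, -0.121], TCP at [0.149, -0.555, 0.231] pointing down, gripper open.
Joint ranges: [-2.89, 2.89], [-0.75, 2.08], [0.22, 2.7], [-1.18, 4.32], [0.11, 2.71], [-2.7, 2.7]. Speed limits (rad/s): [2.57, 2.57, 3.14, 3.14, 3.14, 3.14].

## Interface

Orientations are given as a unit quaternion [w, x, y, z].
In Python, from rig import get_state, get_image, camera_model, sign_off gives the robot as it stands. The module is installed in compiled form; this text tells all that it offers.
- The arm moves only by the tool drive_tool, never from a script. Its argument "motion" is text: rows parted by semicolons, each of 7 numbers parted by spaces: the turn, a rotation vector about the tool's x, y, z in degrees, then the shift along the tool's x, y, z in m, then the opening in per cent of the stroke, from 0 (shut) to 100 (fully open). In form: wx wy wz tx ty tz hand; .... A call has 1 to 12 rows; each row shifts and turns the pose as measured when the row begins, along the tool's axes as they then stand; what a row does not reach is not made up. A row lasts 1/8 s, in which the tool goes at most 62.5 mm and 10.7 degrees, less where a joint would pass 70% of its speed; a pose out of reach is approached as far as the arm can. A call is refused whole if a number of a shift passes 0.0625 or a number of a turn 10.7, either way. A call with a gripper value outside its range is refused whole. The fingers move at their own pace and stop on an object; "newtons" is the grip in N (left out, the last holds). Time passes only in rows, so rows that do not move let the fingers close. It gives the time, the measured TCP pose, the force and the opening at its end, in the units of the state.
- get_state(): the state, without advancing time (a new reading comes with each control period).
- get_image(name): name is "scene" or "side" or "wrist"; returns (picture, depth): 384x512x3 uint8, red, green, blue; 384x512 float32, m along the optical axis (not along the pixel's ray), 0 where there is no reading.
- camera_model(name): a dict with "camera_matrix" (3x3 intrinsics, pixels), "cam_to_world" (4x4, takes a point from camera to world coordinates); the wrist camera has in their place "T_tool_cam" (4x4, takes a point from camera to tool coordinates, whose origin is the TCP and whose axes are the flange's). Camera axes: x right, y up, looking along -z (the intrinsics and any distortion apply to the point x, -y, -z); pixel columns grow to the right and rows downward; lengths in m; the calibration is good to about 2 mm. A picture is of the moment at which its call begins: read the wrist's pose just before it. camera_model takes no time and is no camera call.
- sign_off(): hands the job in, once; it reports no verdict.
The state is a dict: "clock": time; "qpos": joint angles; "qd": joint speeds; "effort": joint torques, N m; "position": TCP position; "ee_rot": TCP orientation; "contact_force": force on the tool from outside, world axes, zero at the start; "moment": the same for the moment, N m; "width": finger opening in m.
Only numpy, scipy, OpenCV 4.12 (cv2) and the standard library are available. Lean on these libraries where they do the work, as an engineer would, in place of code of your own. Each camera call takes 0.05 s, during which the arm holds its last target.

## Working session

There is one attempt and no reset: what is moved stays moved. The work goes in short steps, Python scripts to look and compute and a tool call to move; the robot and the scene stay as the last step left them, time stands still between calls to the robot, and variables do not carry over. Pictures are saved under pics/ and viewed, and the job is handed in when it is done.

Besides the shell and the picture viewer there is one more tool, called after "Call:" by a JSON object that holds its "fn" and its "kwargs". drive_tool: Moves the arm, as the interface text tells. Its arguments: {"type":"object","properties":{"motion":{"type":"string"},"newtons":{"type":"number"}},"required":["motion"]}

```bash
mkdir -p pics; cat > h.py <<'E'
import numpy as np, cv2
from rig import get_state,get_image,camera_model,sign_off
def snap(n,tag):
    im,d=get_image(n); cv2.imwrite(f'pics/{tag}.png',im[:,:,::-1]); np.savez(f'pics/{tag}.npz',im=im,d=d,st=np.array([get_state()],dtype=object)); return im,d
def R(q):
    from scipy.spatial.transform import Rotation as Ro
    return Ro.from_quat([q[1],q[2],q[3],q[0]]).as_matrix()
def T(n,st=None):
    c=camera_model(n)
    if 'cam_to_world' in c: return np.array(c['camera_matrix']),np.array(c['cam_to_world'])
    st=st or get_state(); M=np.eye(4);M[:3,:3]=R(st['ee_rot']);M[:3,3]=st['position']
    return np.array(c['camera_matrix']),M@np.array(c['T_tool_cam'])
def ray(n,u,v,st=None):
    K,M=T(n,st); d=np.array([(u-K[0,2])/K[0,0],-(v-K[1,2])/K[1,1],-1.])
    return M[:3,3],M[:3,:3]@d
def plane(n,u,v,z,st=None):
    o,d=ray(n,u,v,st); return o+d*(z-o[2])/d[2]
def depthpt(n,u,v,dep,st=None):
    o,d=ray(n,u,v,st); return o+d*dep
def cloud(n,d,st=None):
    K,M=T(n,st); v,u=np.mgrid[:d.shape[0],:d.shape[1]]
    p=np.stack([(u-K[0,2])/K[0,0],-(v-K[1,2])/K[1,1],-np.ones(u.shape)],-1)*d[...,None]
    return p@M[:3,:3].T+M[:3,3]
E
python3 - <<'E'
from h import *
for n in ['scene','side','wrist']:
    snap(n,n+'0'); c=camera_model(n); print(n,c.keys()); print(T(n)[0],T(n)[1].round(3))
print(camera_model('wrist'))
print(get_state())
a=[cv2.imread(f'pics/{n}0.png') for n in ['scene','side','wrist']]
E
```

```text
scene dict_keys(['camera_matrix', 'cam_to_world'])
[[414.03512226   0.         249.22808501]
 [  0.         414.03512226 198.13317095]
 [  0.           0.           1.        ]] [[ 0.771 -0.465  0.434  1.007]
 [ 0.636  0.545 -0.547 -0.517]
 [ 0.018  0.698  0.716  0.789]
 [ 0.     0.     0.     1.   ]]
side dict_keys(['camera_matrix', 'cam_to_world'])
[[414.25933582   0.         253.85894226]
 [  0.         414.25933582 188.89015421]
 [  0.           0.           1.        ]] [[ 0.928  0.201 -0.313  0.323]
 [-0.372  0.504 -0.779 -0.713]
 [ 0.001  0.84   0.543  0.634]
 [ 0.     0.     0.     1.   ]]
wrist dict_keys(['camera_matrix', 'T_tool_cam'])
[[285.49574118   0.         255.55624537]
 [  0.         285.49574118 191.70549421]
 [  0.           0.           1.        ]] [[ 0.259  0.933  0.251  0.212]
 [-0.966  0.251  0.066 -0.538]
 [-0.001 -0.26   0.966  0.374]
 [ 0.     0.     0.     1.   ]]
{'camera_matrix': array([[285.49574118,   0.        , 255.55624537],
       [  0.        , 285.49574118, 191.70549421],
       [  0.        ,   0.        ,   1.        ]]), 'T_tool_cam': array([
[... 304 characters left out ...]
0,
         1.00000000e+00]])}
{'clock': 0.15, 'qpos': array([-1.43001158e+00,  2.76455190e-01,  1.50582536e+00, -2.00307051e-06,
        1.36070829e+00, -1.20986658e-01]), 'qd': array([-0.0012678 , -0.00257065, -0.00252147,  0.00196824,  0.00076663,
       -0.00089578]), 'effort': array([ 2.64563008e-03, -4.17142296e+01, -2.46032327e+01,  2.81004122e-05,
        7.58818322e-03,  4.16158329e-06]), 'position': array([ 0.14875202, -0.55502375,  0.23064208]), 'ee_rot': array([-6.98048995e-04,  9.91446418e-01,  1.30512498e-01, -7.88966106e-06]), 'contact_force': array([-0.41323765, -0.28527491, -0.17174754]), 'moment': array([ 0.01416315, -0.01022435, -0.06551631]), 'width': 0.08564811941981959}
```

View pics/scene0.png

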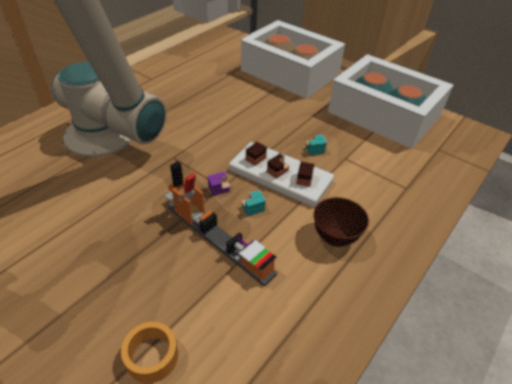

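View pics/side0.png

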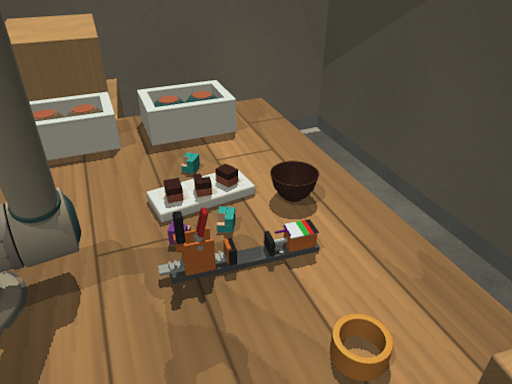

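View pics/wrist0.png

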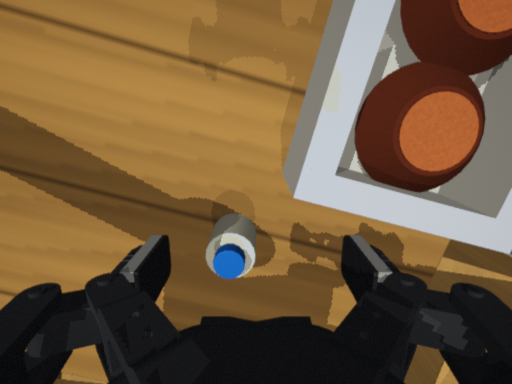

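```bash
python3 - <<'E'
from h import *
s=cv2.imread('pics/scene0.png')[135:285,155:345]; t=cv2.imread('pics/side0.png')[145:285,145:325]
cv2.imwrite('pics/c_scene.png',cv2.resize(s,None,fx=4.2,fy=4,interpolation=cv2.INTER_CUBIC)[:600])
cv2.imwrite('pics/c_side.png',cv2.resize(t,None,fx=4.2,fy=4.2,interpolation=cv2.INTER_CUBIC))
E
```

```text
(no output)
```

View pics/c_scene.png

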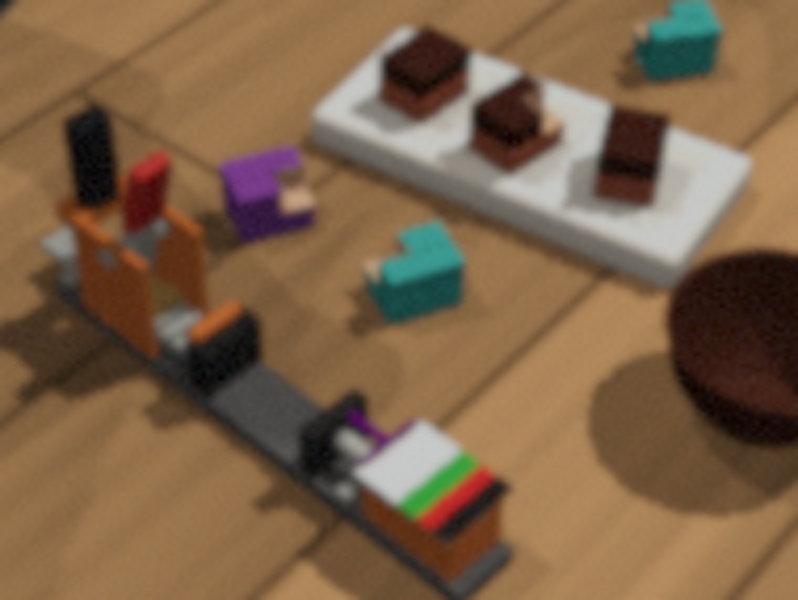

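View pics/c_side.png

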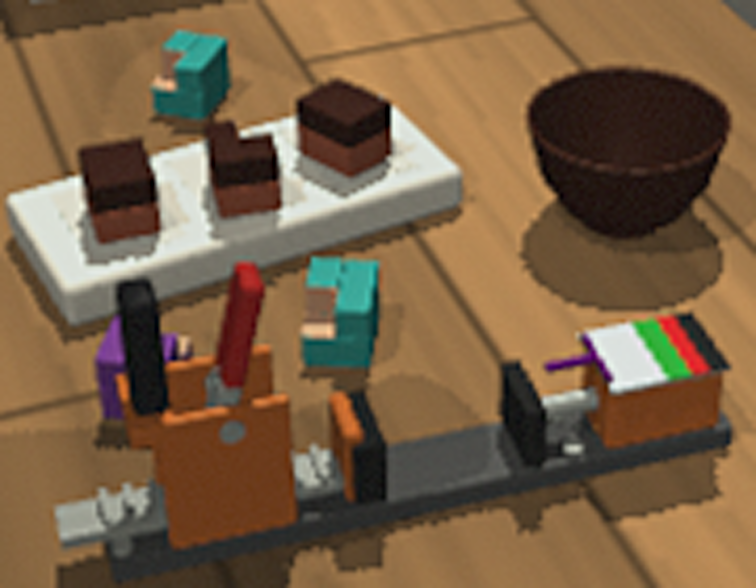

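The middle foot, at scene (277,165), shows the missing corner and pale clay. Its neighbours at (256,152) and (305,174) are whole, and the purple and turquoise ones are decoys on the table. Next I'll measure the clamp and the foot from depth.

```bash
python3 - <<'E'
from h import *
for n in ['scene','side']:
    f=np.load(f'pics/{n}0.npz',allow_pickle=True); P=cloud(n,f['d']); im=f['im']; hsv=cv2.cvtColor(im,cv2.COLOR_RGB2HSV)
    tb=P[300:330,200:300] if n=='scene' else P[280:300,250:320]
    print(n,'table z',np.median(tb[...,2]))
    H,S,V=[hsv[...,i].astype(int) for i in range(3)]
    def m(name,mask,box):
        k=np.zeros(mask.shape,bool); y0,y1,x0,x1=box; k[y0:y1,x0:x1]=True; k&=mask&(f['d']>0)
        v,u=np.nonzero(k); p=P[k]; print(name,len(p),'pix',u.mean().round(1),v.mean().round(1),'med',np.median(p,0).round(4),'min',p.min(0).round(3),'max',p.max(0).round(3)); return p
    box=(140,285,155,345)
    m('green',(H>45)&(H<75)&(S>120)&(V>80),(220,285,230,340))
    m('redtrig',((H<4)|(H>176))&(S>170)&(V>80),(170,200,175,200) if n=='scene' else (205,245,190,215))
    w=m('white tray',(S<40)&(V>150)&(abs(P[...,2]-.03)<.006),(140,205,225,335) if n=='scene' else (165,220,145,260))
    if len(w): print(cv2.minAreaRect((w[:,:2]*1000).astype(np.float32)))
    # bar top, dark
    b=m('bar',(S<90)&(V<110)&(abs(P[...,2]-.015)<.005),(190,285,160,280) if n=='scene' else (235,285,160,325))
    if len(b): print(cv2.minAreaRect((b[:,:2]*1000).astype(np.float32)))
    q=m('bracket top',(abs(P[...,2]-.061)<.006),(235,270,235,280) if n=='scene' else (215,240,280,325))
    print(cv2.minAreaRect((q[:,:2]*1000).astype(np.float32)))
    for nm,bx in (('chip',(150,182,265,294) if n=='scene' else (172,198,193,214)),):
        q=m(nm,(P[...,2]>.064)&(P[...,2]<.08)&(V<100),bx); print(cv2.minAreaRect((q[:,:2]*1000).astype(np.float32)))
        q=m(nm+' all',(P[...,2]>.037)&(P[...,2]<.08)&(S>60),bx); print(cv2.minAreaRect((q[:,:2]*1000).astype(np.float32)))
E
```

```text
scene table z 0.00021128034344641833
green 68 pix 258.6 256.1 med [ 0.6927 -0.0839  0.0611] min [ 0.688 -0.107  0.059] max [ 0.698 -0.058  0.064]
redtrig 64 pix 188.9 180.3 med [ 0.479  -0.0752  0.1539] min [ 0.47  -0.08   0.113] max [ 0.486 -0.058  0.159]
white tray 1441 pix 288.2 174.9 med [0.5763 0.1902 0.0299] min [0.403 0.13  0.024] max [0.681 0.283 0.035]
((542.2483520507812, 206.37930297851562), (267.31097412109375, 122.33895111083984), 8.27830696105957)
bar 727 pix 225.7 244.5 med [ 0.577  -0.0839  0.0149] min [ 0.397 -0.107  0.01 ] max [0.731 0.152 0.02 ]
((594.079345703125, -49.67048645019531), (294.9530944824219, 279.3056335449219), 51.76611328125)
bracket top 659 pix 256.8 254.2 med [ 0.6876 -0.0817  0.0611] min [ 0.613 -0.111  0.055] max [ 0.724 -0.053  0.067]
((667.4356079101562, -80.49496459960938), (54.07808303833008, 111.14762115478516), 85.80023956298828)
chip 161 pix 276.0 162.1 med [0.5396 0.1779 0.0715] min [0.484 0.16  0.064] max [0.561 0.215 0.075]
((528.187255859375, 190.74923706054688), (40.67506408691406, 85.53528594970703), 46.46847915649414)
chip all 338 p
[... 784 characters left out ...]
70.15190124511719), (45.624969482421875, 352.4143981933594), 85.74039459228516)
bracket top 471 pix 299.5 228.4 med [ 0.6859 -0.0801  0.0629] min [ 0.64  -0.106  0.055] max [ 0.722 -0.051  0.067]
((680.6821899414062, -77.41583251953125), (53.87965774536133, 81.7082748413086), 86.20637512207031)
chip 160 pix 201.0 180.1 med [0.5339 0.1769 0.0737] min [0.517 0.163 0.064] max [0.558 0.217 0.077]
((538.9699096679688, 189.11949157714844), (50.83366394042969, 39.28773498535156), 82.74903106689453)
chip all 308 pix 202.0 184.5 med [0.5352 0.17   0.0661] min [0.517 0.162 0.037] max [0.558 0.22  0.077]
((539.2303466796875, 191.8639678955078), (55.85849380493164, 40.10144805908203), 84.06138610839844)
```

```bash
cat >> h.py <<'E'
def go(pos,yaw=None):
    """print the remaining turn (deg about tool z) and shift, in tool axes before and after the turn"""
    st=get_state(); Rm=R(st['ee_rot']); d=np.array(pos)-st['position']
    cur=np.degrees(np.arctan2(Rm[1,0],Rm[0,0])); w=0 if yaw is None else -(yaw-cur)
    from scipy.spatial.transform import Rotation as Ro
    R2=Rm@Ro.from_euler('z',w,degrees=True).as_matrix()
    print('clock',round(st['clock'],2),'pos',st['position'].round(4),'yaw',cur.round(2),'zaxis',Rm[:,2].round(4),'turn z',round(w,2),'shift now',(Rm.T@d).round(4),'shift after turn',(R2.T@d).round(4),'|d|',np.linalg.norm(d).round(4),'w',round(st['width'],4),'F',st['contact_force'].round(2))
E
python3 - <<'E'
from h import *
go([.6,.05,.28],-4.3)
for n in ['scene','side']:
    f=np.load(f'pics/{n}0.npz',allow_pickle=True); P=cloud(n,f['d']); im=f['im'].astype(int)
    k=(abs(P[...,2]-.016)<.006)&(im.max(-1)<110)&(np.ptp(im,-1)<25)&(P[...,1]>-.13)&(P[...,1]<-.03)&(P[...,0]>.34)&(P[...,0]<.75)
    p=P[k][:,:2]; c=p.mean(0); u=np.linalg.svd(p-c)[2][0]; print(n,len(p),c,np.degrees(np.arctan2(u[1],u[0])), p.min(0),p.max(0))
E
```

```text
clock 0.15 pos [ 0.1488 -0.555   0.2306] yaw 15.0 zaxis [-2.0e-04  1.4e-03 -1.0e+00] turn z 19.3 shift now [ 0.5925 -0.4677 -0.0486] shift after turn [ 0.4046 -0.6372 -0.0486] |d| 0.7564 w 0.0856 F [-0.41 -0.29 -0.17]
scene 724 [ 0.58700748 -0.08299741] -4.166325212114726 [ 0.39687057 -0.10659161] [ 0.73040057 -0.05136596]
side 1036 [ 0.56347347 -0.08049886] 177.0151443653316 [ 0.39431463 -0.10399332] [ 0.72561036 -0.04917801]
```

Call:
{"fn": "drive_tool", "kwargs": {"motion": "0 0 9.65 0.03 -0.02 0 100; 0 0 9.65 0.03 -0.02 0 100; 0 0 0 0.033 -0.052 -0.005 100; 0 0 0 0.033 -0.052 -0.005 100; 0 0 0 0.033 -0.052 -0.005 100; 0 0 0 0.033 -0.052 -0.005 100; 0 0 0 0.033 -0.052 -0.005 100; 0 0 0 0.033 -0.052 -0.005 100; 0 0 0 0.033 -0.052 -0.005 100; 0 0 0 0.033 -0.052 -0.005 100; 0 0 0 0.033 -0.052 -0.005 100; 0 0 0 0.033 -0.052 -0.005 100"}}

```text
clock: 1.65
position: [0.5803, -0.0116, 0.2792]
ee_rot: [-0.001, 0.999, -0.048, 0.0]
contact_force: [1.7, 0.0, 0.2]
width: 0.0852
```

```bash
python3 - <<'E'
from h import *
go([.6,.05,.28],-4.3)
E
```

```text
clock 1.65 pos [ 0.5803 -0.0116  0.2792] yaw -5.49 zaxis [ 2.0e-04  1.8e-03 -1.0e+00] turn z -1.19 shift now [ 0.0137 -0.0632 -0.0006] shift after turn [ 0.015  -0.0629 -0.0006] |d| 0.0647 w 0.0852 F [1.69 0.03 0.2 ]
```

Call:
{"fn": "drive_tool", "kwargs": {"motion": "0 0 0 0.007 -0.03 0 100; 0 0 0 0.007 -0.025 0 100; 0 0 0 0 0 0 100; 0 0 0 0 0 0 100"}}

```text
clock: 2.15
position: [0.6016, 0.0475, 0.2772]
ee_rot: [-0.001, 0.999, -0.044, -0.001]
contact_force: [-0.0, -0.5, 0.3]
width: 0.0852
```

```bash
python3 - <<'E'
from h import *
go([.6,.05,.28],-4.3)
snap('wrist','w1')
E
```

```text
clock 2.15 pos [0.6016 0.0475 0.2772] yaw -5.1 zaxis [-0.0023  0.0021 -1.    ] turn z -0.8 shift now [-0.0019 -0.0023 -0.0028] shift after turn [-0.0018 -0.0023 -0.0028] |d| 0.004 w 0.0852 F [-0.05 -0.53  0.25]
```

View pics/w1.png

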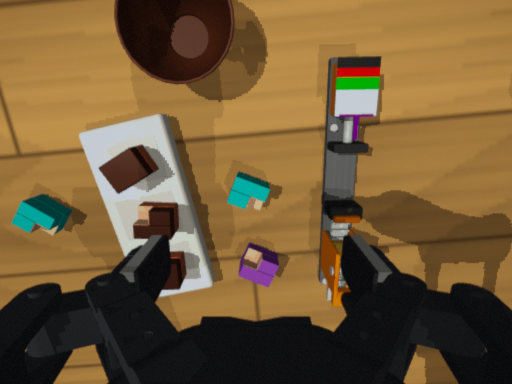

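```bash
python3 - <<'E'
from h import *
f=np.load('pics/w1.npz',allow_pickle=True); st=f['st'][0]; im=f['im']; d=f['d']; P=cloud('wrist',d,st); I=im.astype(int)
a=cv2.resize(im[180:260,110:210,::-1],None,fx=4,fy=4,interpolation=cv2.INTER_CUBIC); b=cv2.resize(im[50:310,300:400,::-1],None,fx=2.2,fy=2.2,interpolation=cv2.INTER_CUBIC)
c=np.zeros((580,640,3),np.uint8); c[:a.shape[0],:a.shape[1]]=a; c[:b.shape[0],410:410+b.shape[1]]=b; cv2.imwrite('pics/w1c.png',c)
print('table',np.median(P[340:,:20][...,2]),np.median(P[100:140,230:300][...,2]))
def rect(nm,k):
    k=k&(d>0); p=(P[k]*1000).astype(np.float32); v,u=np.nonzero(k); print(nm,len(p),'pix',u.mean().round(1),v.mean().round(1),'z',np.median(p[:,2]).round(1),[np.round(x,1) for x in cv2.minAreaRect(p[:,:2])])
def box(y0,y1,x0,x1):
    k=np.zeros(d.shape,bool);k[y0:y1,x0:x1]=1;return k
z=P[...,2]
rect('foot top',box(195,242,128,185)&(z>.066)&(z<.078))
rect('foot >45',box(195,242,128,185)&(z>.045)&(z<.078))
rect('tray',(abs(z-.03)<.005)&(I.min(-1)>150)&box(100,310,70,220))
rect('bracket',(abs(z-.061)<.005)&box(40,130,310,395))
hsv=cv2.cvtColor(im,cv2.COLOR_RGB2HSV)
rect('green',(hsv[...,0]>50)&(hsv[...,0]<70)&(hsv[...,1]>150)&box(70,100,310,395))
k=(abs(z-.015)<.005)&(I.max(-1)<120)&(np.ptp(I,-1)<20)&box(50,300,310,390); rect('bar',k)
p=P[k][:,:2]; cc=p.mean(0);u=np.linalg.svd(p-cc)[2][0];print(np.degrees(np.arctan2(u[1],u[0])))
rect('jaw top',(abs(z-.061)<.006)&box(190,235,315,365))
rect('pad top',(abs(z-.055)<.005)&box(130,165,320,375))
E
```

```text
table 0.3645501659693115 0.0006523680986733338Traceback (most recent call last):
  File "<stdin>", line 11, in <module>
  File "<stdin>", line 7, in rect
cv2.error: OpenCV(4.12.0) /io/opencv/modules/imgproc/src/convhull.cpp:143: error: (-215:Assertion failed) total >= 0 && (depth == CV_32F || depth == CV_32S) in function 'convexHull'
```

View pics/w1c.png

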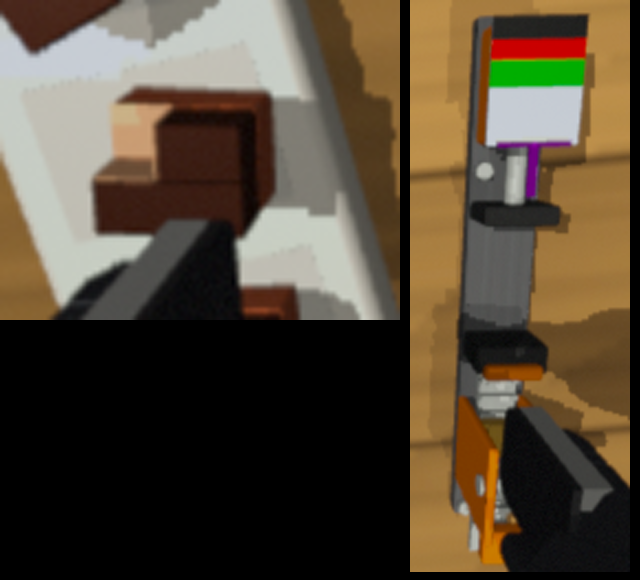

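The crop confirms it: the foot at wrist (155,220) has the pale notch at its image top-left, which is world +x +y.

```bash
python3 - <<'E'
from h import *
f=np.load('pics/w1.npz',allow_pickle=True); st=f['st'][0]; im=f['im']; d=f['d']; P=cloud('wrist',d,st); I=im.astype(int)
def rect(nm,k):
    k=k&(d>0); p=np.ascontiguousarray((P[k]*1000).astype(np.float32)); v,u=np.nonzero(k); print(nm,len(p),'pix',u.mean().round(1),v.mean().round(1),'z',np.median(p[:,2]).round(1),[np.round(x,1) for x in cv2.minAreaRect(np.ascontiguousarray(p[:,:2]))] if len(p) else '')
def box(y0,y1,x0,x1):
    k=np.zeros(d.shape,bool);k[y0:y1,x0:x1]=1;return k
z=P[...,2]
rect('foot top',box(195,242,128,185)&(z>.066)&(z<.078))
rect('foot >40',box(195,242,128,185)&(z>.040)&(z<.078))
rect('tray',(abs(z-.03)<.005)&(I.min(-1)>150)&box(100,310,70,220))
rect('bracket',(abs(z-.061)<.005)&box(40,130,310,395))
hsv=cv2.cvtColor(im,cv2.COLOR_RGB2HSV)
rect('green',(hsv[...,0]>50)&(hsv[...,0]<70)&(hsv[...,1]>150)&box(70,100,310,395))
k=(abs(z-.015)<.005)&(I.max(-1)<120)&(np.ptp(I,-1)<20)&box(50,300,310,390); rect('bar',k)
p=P[k][:,:2]; cc=p.mean(0);u=np.linalg.svd(p-cc)[2][0];print(np.degrees(np.arctan2(u[1],u[0])))
rect('jaw top',(abs(z-.061)<.006)&box(190,235,315,365))
rect('pad top',(abs(z-.055)<.005)&box(130,165,320,375))
print('tbl',np.median(z[100:140,230:300]))
E
```

```text
foot top 860 pix 154.1 224.7 z 72.4 [array([540.5, 190.2]), array([50.2, 40. ]), np.float64(83.3)]
foot >40 1381 pix 155.3 220.2 z 71.6 [array([540.7, 190.5]), array([50.8, 40.3]), np.float64(83.3)]
tray 6577 pix 139.9 187.1 z 30.7 [array([539.7, 208.5]), array([267.4, 116.8]), np.float64(7.8)]
bracket 2581 pix 356.8 86.0 z 61.6 [array([680.1, -79.5]), array([50.8, 82.4]), np.float64(86.0)]
green 467 pix 357.2 83.0 z 61.5 [array([691.8, -80.3]), array([50.8, 11.3]), np.float64(84.8)]
bar 2245 pix 336.2 165.9 z 15.4 [array([562.2, -70.5]), array([ 44. , 330.9]), np.float64(85.8)]
178.27047165553105
jaw top 385 pix 346.3 215.4 z 57.0 [array([526.4, -67.8]), array([42.7, 19.9]), np.float64(85.3)]
pad top 345 pix 350.0 147.5 z 55.4 [array([615.5, -74.3]), array([43.5, 11.7]), np.float64(85.0)]
tbl 0.0006523680986733338
```

```bash
python3 - <<'E'
from h import *
go([.5406,.1903,.10],-6.7)
E
```

```text
clock 2.2 pos [0.6016 0.0475 0.2772] yaw -5.12 zaxis [-0.0022  0.0025 -1.    ] turn z 1.58 shift now [-0.0731 -0.1364  0.1777] shift after turn [-0.0768 -0.1343  0.1777] |d| 0.2357 w 0.0855 F [ 0.35 -0.14 -0.66]
```

Call:
{"fn": "drive_tool", "kwargs": {"motion": "0 0 1.6 -0.018 -0.034 0.03 100; 0 0 0 -0.018 -0.034 0.04 100; 0 0 0 -0.018 -0.033 0.04 100; 0 0 0 -0.018 -0.033 0.04 100; 0 0 0 0 0 0.02 100; 0 0 0 0 0 0 100"}}

```text
clock: 2.95
position: [0.5448, 0.1846, 0.1047]
ee_rot: [0.0, 0.998, -0.065, 0.002]
contact_force: [0.9, 0.3, 0.2]
width: 0.0851
```

```bash
python3 - <<'E'
from h import *
go([.5406,.1903,.033],-6.7)
E
```

```text
clock 2.95 pos [0.5448 0.1846 0.1047] yaw -7.41 zaxis [ 3.1e-03 -6.0e-04 -1.0e+00] turn z -0.71 shift now [-0.0051 -0.0051  0.0717] shift after turn [-0.005  -0.0052  0.0717] |d| 0.0721 w 0.0851 F [0.88 0.31 0.17]
```

Call:
{"fn": "drive_tool", "kwargs": {"motion": "0 0.2 -0.7 -0.005 -0.005 0.015 100; 0 0 0 0 0 0.02 100; 0 0 0 0 0 0.02 100; 0 0 0 0 0 0.012 100; 0 0 0 0 0 0 100"}}

```text
clock: 3.58
position: [0.547, 0.1862, 0.0427]
ee_rot: [-0.001, 0.998, -0.062, 0.009]
contact_force: [-1.3, 0.8, -0.6]
width: 0.0856
```

```bash
python3 - <<'E'
from h import *
go([.5406,.1903,.033],-6.7)
E
```

```text
clock 3.58 pos [0.547  0.1862 0.0427] yaw -7.1 zaxis [ 1.830e-02  5.000e-04 -9.998e-01] turn z -0.4 shift now [-0.007  -0.0032  0.0096] shift after turn [-0.007  -0.0033  0.0096] |d| 0.0123 w 0.0856 F [-1.32  0.8  -0.55]
```

```bash
cat >> h.py <<'E'
_go=go
def go(pos,yaw=None):
    _go(pos,yaw); v=R(get_state()['ee_rot']).T@np.array([0,0,-1.]); print('tilt fix wx',np.degrees(-v[1]).round(2),'wy',np.degrees(v[0]).round(2))
E
python3 - <<'E'
from h import *
go([.5406,.1903,.033],-6.7)
E
```

```text
clock 3.58 pos [0.547  0.1862 0.0427] yaw -7.1 zaxis [ 1.830e-02  5.000e-04 -9.998e-01] turn z -0.4 shift now [-0.007  -0.0032  0.0096] shift after turn [-0.007  -0.0033  0.0096] |d| 0.0123 w 0.0856 F [-1.32  0.8  -0.55]
tilt fix wx -0.16 wy -1.04
```

Call:
{"fn": "drive_tool", "kwargs": {"motion": "0 -1.05 -0.4 -0.007 -0.003 0.003 100; 0 0 0 0 0 0.003 100; 0 0 0 0 0 0 100"}}

```text
clock: 3.95
position: [0.5417, 0.1903, 0.0384]
ee_rot: [-0.002, 0.998, -0.058, 0.001]
contact_force: [-0.5, 0.3, 0.6]
width: 0.0854
```

```bash
python3 - <<'E'
from h import *
go([.5406,.1903,.033],-6.7)
E
```

```text
clock 3.95 pos [0.5417 0.1903 0.0384] yaw -6.71 zaxis [ 0.0026  0.0037 -1.    ] turn z -0.01 shift now [-0.0011  0.0001  0.0054] shift after turn [-0.0011  0.0001  0.0054] |d| 0.0055 w 0.0854 F [-0.45  0.3   0.64]
tilt fix wx -0.23 wy -0.13
```

Close. I'll finish the descent and grip.

Call:
{"fn": "drive_tool", "kwargs": {"motion": "0 0 0 -0.001 0 0.003 100; 0 0 0 0 0 0.003 100; 0 0 0 0 0 0 45; 0 0 0 0 0 0 45; 0 0 0 0 0 0 45; 0 0 0 0 0 0 45; 0 0 0 0 0 0 45; 0 0 0 0 0 0 45", "newtons": 40}}

```text
clock: 4.95
position: [0.5409, 0.1907, 0.0324]
ee_rot: [-0.002, 0.998, -0.058, 0.002]
contact_force: [-0.7, -0.1, 0.3]
width: 0.0497
```

```bash
python3 - <<'E'
from h import *
go([.5406,.1903,.033],-6.7)
E
```

```text
clock 4.95 pos [0.5409 0.1907 0.0324] yaw -6.69 zaxis [ 0.0035  0.0038 -1.    ] turn z 0.01 shift now [-0.0003  0.0004 -0.0006] shift after turn [-0.0003  0.0004 -0.0006] |d| 0.0008 w 0.0497 F [-0.7  -0.12  0.28]
tilt fix wx -0.24 wy -0.17
```

Call:
{"fn": "drive_tool", "kwargs": {"motion": "0 0 0 0 0 -0.01 45; 0 0 0 0 0 -0.03 45; 0 0 0 0 0 -0.04 45; 0 0 0 0 0 -0.03 45; 0 0 0 0 0 0 45"}}

```text
clock: 5.58
position: [0.5397, 0.1901, 0.1461]
ee_rot: [-0.002, 0.998, -0.058, 0.001]
contact_force: [-0.2, 0.7, -1.3]
width: 0.0498
```

```bash
python3 - <<'E'
from h import *
go([.5856,-.0721,.13],-4.3)
E
```

```text
clock 5.58 pos [0.5397 0.1901 0.1461] yaw -6.69 zaxis [ 0.0014  0.0034 -1.    ] turn z -2.39 shift now [0.0761 0.2551 0.0153] shift after turn [0.0654 0.258  0.0153] |d| 0.2666 w 0.0498 F [-0.17  0.65 -1.34]
tilt fix wx -0.2 wy -0.06
```

Call:
{"fn": "drive_tool", "kwargs": {"motion": "0 0 0 0.01 0.03 0 45; 0 0 -1.2 0.013 0.045 0 45; 0 0 -1.2 0.013 0.05 0 45; 0 0 0 0.013 0.05 0 45; 0 0 0 0.013 0.045 0 45; 0 0 0 0.007 0.03 0 45; 0 0 0 0 0 0 45; 0 0 0 0 0 0 45"}}

```text
clock: 6.58
position: [0.5805, -0.0708, 0.1333]
ee_rot: [-0.003, 0.999, -0.036, -0.008]
contact_force: [0.0, 0.1, -2.0]
width: 0.0494
```

```bash
python3 - <<'E'
from h import *
go([.5856,-.0721,.10],-4.3)
snap('wrist','w2')
E
```

```text
clock 6.58 pos [ 0.5805 -0.0708  0.1333] yaw -4.1 zaxis [-0.0159  0.0073 -0.9998] turn z 0.2 shift now [0.0057 0.0011 0.0332] shift after turn [0.0057 0.0011 0.0332] |d| 0.0338 w 0.0494 F [ 0.03  0.11 -2.02]
tilt fix wx -0.35 wy 0.94
```

View pics/w2.png

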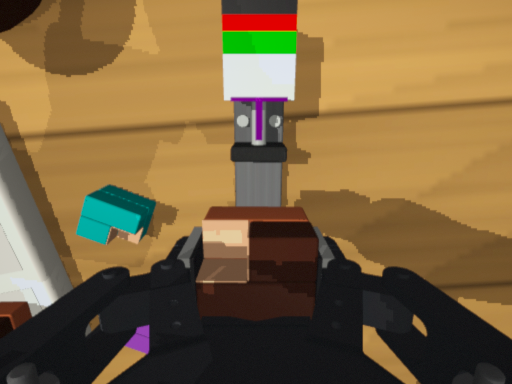

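```bash
python3 - <<'E'
from h import *
f=np.load('pics/w2.npz',allow_pickle=True); st=f['st'][0]; im=f['im']; d=f['d']; P=cloud('wrist',d,st); z=P[...,2]
def rect(nm,k):
    k=k&(d>0); p=P[k]*1000; print(nm,len(p),'z',np.median(p[:,2]).round(1),[np.round(x,1) for x in cv2.minAreaRect(np.ascontiguousarray(p[:,:2].astype(np.float32)))])
def box(y0,y1,x0,x1):
    k=np.zeros(d.shape,bool);k[y0:y1,x0:x1]=1;return k
rect('pad top',(abs(z-.055)<.005)&box(135,168,225,255)|(abs(z-.055)<.005)&box(135,168,266,295))
rect('pad face?',(abs(z-.055)<.005)&box(140,168,225,295))
print('foot top front edge', np.median(P[207:216,215:300],axis=(0,1)))
k=box(205,320,195,325)&(z>.135)&(z<.2)&(im[...,0].astype(int)>im[...,2]+15); rect('foot',k)
E
```

```text
pad top 711 z 55.4 [array([615.4, -74.6]), array([43.7, 12. ]), np.float64(86.1)]
pad face? 886 z 55.4 [array([615.4, -74.6]), array([43.7, 12. ]), np.float64(86.1)]
foot top front edge [ 0.5997661  -0.07278689  0.14166918]
foot 12490 z 172.9 [array([581.2, -72.7]), array([64.5, 39.4]), np.float64(87.1)]
```

Call:
{"fn": "drive_tool", "kwargs": {"motion": "0 0.9 0.2 0.0055 0.001 0.01 45; 0 0 0 0 0 0.02 45; 0 0 0 0 0 0 45; 0 0 0 0 0 0 45"}}

```text
clock: 7.12
position: [0.5851, -0.0668, 0.1028]
ee_rot: [-0.004, 0.999, -0.034, -0.0]
contact_force: [-0.7, 1.0, -1.7]
width: 0.0496
```

```bash
python3 - <<'E'
from h import *
go([.5856,-.0721,.0175],-4.3)
E
```

```text
clock 7.12 pos [ 0.5851 -0.0668  0.1028] yaw -3.94 zaxis [-4.0e-04  7.2e-03 -1.0e+00] turn z 0.36 shift now [0.0009 0.0058 0.0853] shift after turn [0.001  0.0058 0.0853] |d| 0.0855 w 0.0496 F [-0.72  0.98 -1.72]
tilt fix wx -0.41 wy 0.05
```

Call:
{"fn": "drive_tool", "kwargs": {"motion": "-0.4 0 0.35 0.0005 0.006 0.02 45; 0 0 0 0 0 0.025 45; 0 0 0 0 0 0.015 45; 0 0 0 0 0 0 45; 0 0 0 0 0 0 45"}}

```text
clock: 7.75
position: [0.5888, -0.0718, 0.046]
ee_rot: [0.001, 0.999, -0.036, 0.004]
contact_force: [0.3, 0.2, -1.1]
width: 0.0494
```

```bash
python3 - <<'E'
from h import *
go([.5856,-.0722,.0175],-4.3)
E
```

```text
clock 7.75 pos [ 0.5888 -0.0718  0.046 ] yaw -4.16 zaxis [ 0.0078 -0.0017 -1.    ] turn z 0.14 shift now [-0.0034  0.0006  0.0285] shift after turn [-0.0034  0.0006  0.0285] |d| 0.0287 w 0.0494 F [ 0.26  0.16 -1.06]
tilt fix wx 0.06 wy -0.45
```

Call:
{"fn": "drive_tool", "kwargs": {"motion": "0 -0.45 0.1 -0.004 0.0005 0 45; 0 0 0 0 0 0 45; 0 0 0 -0.0005 0 0.008 45; 0 0 0 0 0 0.008 45; 0 0 0 0 0 0 45"}}

```text
clock: 8.38
position: [0.585, -0.0723, 0.0307]
ee_rot: [0.001, 0.999, -0.037, 0.001]
contact_force: [0.2, 0.0, -1.1]
width: 0.0498
```

```bash
python3 - <<'E'
from h import *
go([.5856,-.0722,.0175],-4.3)
E
```

```text
clock 8.38 pos [ 0.585  -0.0723  0.0307] yaw -4.27 zaxis [ 0.0025 -0.0018 -1.    ] turn z 0.03 shift now [ 0.0006 -0.0001  0.0132] shift after turn [ 0.0006 -0.0001  0.0132] |d| 0.0132 w 0.0498 F [ 0.15  0.01 -1.06]
tilt fix wx 0.09 wy -0.15
```

Call:
{"fn": "drive_tool", "kwargs": {"motion": "0 -0.15 0 0 0 0.006 45; 0 0 0 0 0 0.003 45; 0 0 0 0 0 0.002 45; 0 0 0 0 0 0.001 45; 0 0 0 0 0 0 45"}}

```text
clock: 9.0
position: [0.5852, -0.0724, 0.0176]
ee_rot: [0.001, 0.999, -0.037, -0.0]
contact_force: [-0.2, -0.7, -0.4]
width: 0.0495
```

```bash
python3 - <<'E'
from h import *
go([.5856,-.0722,.0175],-4.3)
E
```

```text
clock 9.0 pos [ 0.5852 -0.0724  0.0176] yaw -4.27 zaxis [-5.0e-04 -1.6e-03 -1.0e+00] turn z 0.03 shift now [ 0.0004 -0.0002  0.0001] shift after turn [ 0.0004 -0.0002  0.0001] |d| 0.0005 w 0.0495 F [-0.2  -0.68 -0.41]
tilt fix wx 0.09 wy 0.02
```

Call:
{"fn": "drive_tool", "kwargs": {"motion": "0 0 0 0 0 0.0005 45; 0 0 0 0 0 0 80; 0 0 0 0 0 0 80; 0 0 0 0 0 0 80; 0 0 0 0 0 -0.01 80; 0 0 0 0 0 -0.02 80; 0 0 0 0 0 -0.03 80; 0 0 0 0 0 -0.04 80; 0 0 0 0 0 -0.04 80; 0 0 0 0 0 0 0"}}

```text
clock: 10.25
position: [0.5863, -0.0724, 0.1657]
ee_rot: [0.001, 0.999, -0.037, 0.002]
contact_force: [0.6, -0.9, -0.9]
width: 0.0514
```

```bash
python3 - <<'E'
from h import *
snap('wrist','w3')
f=np.load('pics/w3.npz',allow_pickle=True); st=f['st'][0]; im=f['im']; d=f['d']; P=cloud('wrist',d,st); z=P[...,2]
I=im.astype(int)
k=(z>.04)&(z<.063)&(I[...,0]>I[...,2]+15)&(abs(P[...,0]-.5856)<.032)&(abs(P[...,1]+.072)<.04); p=P[k]*1000
print([np.round(x,1) for x in cv2.minAreaRect(np.ascontiguousarray(p[:,:2].astype(np.float32)))],np.percentile(p[:,2],95))
go([.4923,-.065,.2],-4.3)
E
```

```text
[array([591.3, -72.6]), array([49.8, 55.2]), np.float64(86.0)] 56.68199770883832
clock 10.3 pos [ 0.585  -0.072   0.1637] yaw -4.27 zaxis [ 3.0e-04 -1.8e-03 -1.0e+00] turn z 0.03 shift now [-0.0929 -0.     -0.0363] shift after turn [-0.0929  0.     -0.0363] |d| 0.0998 w 0.0446 F [-0.35  0.32 -0.46]
tilt fix wx 0.1 wy -0.02
```

View pics/w3.png

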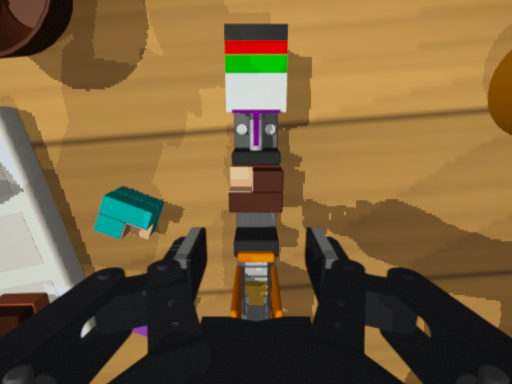

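Call:
{"fn": "drive_tool", "kwargs": {"motion": "0 0 0 -0.025 0 0 0; 0 0 0 -0.025 0 0.01 0; 0 0 0 -0.02 0 0.015 0; 0 0 0 0 0 0 0; 0 0 0 0 0 0 0"}}

```text
clock: 10.92
position: [0.5108, -0.066, 0.1342]
ee_rot: [0.0, 0.999, -0.037, -0.003]
contact_force: [0.1, -0.6, 0.3]
width: -0.0002
```

```bash
python3 - <<'E'
from h import *
go([.5147,-.067,.136],-4.3)
snap('scene','s4'); snap('side','d4')
a=cv2.imread('pics/scene0.png')
a=cv2.resize(cv2.imread('pics/s4.png')[145:290,150:290],None,fx=4,fy=4,interpolation=cv2.INTER_CUBIC)
cv2.imwrite('pics/s4c.png',a)
a=cv2.resize(cv2.imread('pics/d4.png')[165:295,140:330],None,fx=4,fy=4,interpolation=cv2.INTER_CUBIC)
cv2.imwrite('pics/d4c.png',a)
E
```

```text
clock 10.93 pos [ 0.5108 -0.066   0.1342] yaw -4.28 zaxis [-6.9e-03  2.0e-04 -1.0e+00] turn z 0.02 shift now [ 0.004   0.0007 -0.0018] shift after turn [ 0.004   0.0007 -0.0018] |d| 0.0044 w -0.0002 F [ 0.1  -0.56  0.3 ]
tilt fix wx 0.02 wy 0.39
```

View pics/s4c.png

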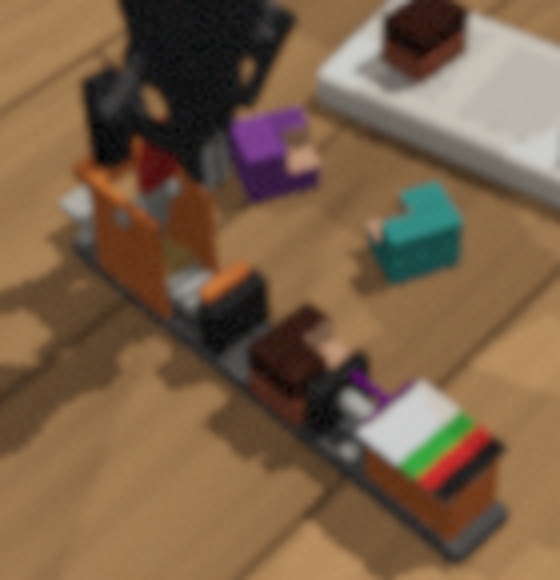

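View pics/d4c.png

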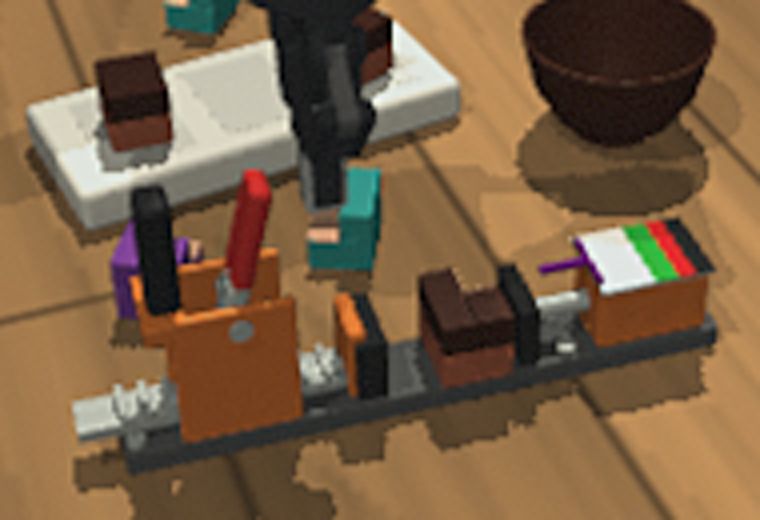

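Call:
{"fn": "drive_tool", "kwargs": {"motion": "0 0.4 0 -0.01 0 -0.001 0; 0 0 0 -0.01 0 -0.001 0; 0 0 0 -0.008 0 0 0; 0 0 0 -0.006 0 0 0; 0 0 0 -0.006 0 0 0"}}

```text
clock: 11.65
position: [0.479, -0.0639, 0.1401]
ee_rot: [0.001, 0.999, -0.038, 0.012]
contact_force: [5.4, -0.1, -2.7]
width: 0.0003
```

```bash
cat >> h.py <<'E'
O=np.array([.6094,-.0741]); ex=np.array([np.cos(np.radians(-4.3)),np.sin(np.radians(-4.3))]); ey=np.array([-ex[1],ex[0]])
def cs():
    st=get_state(); p=st['position']; print('clamp x,y,z mm',[round(1000*v,1) for v in ((p[:2]-O)@ex,(p[:2]-O)@ey,p[2])],'Fx',round(st['contact_force'][:2]@ex,2),'F',st['contact_force'].round(1)); go(list(O-.098*ex)+[.136],-4.3)
E
python3 - <<'E'
from h import *
cs()
E
```

```text
clamp x,y,z mm [np.float64(-130.8), np.float64(0.4), np.float64(140.1)] Fx 5.35 F [ 5.4 -0.1 -2.7]
clock 11.65 pos [ 0.479  -0.0639  0.1401] yaw -4.34 zaxis [ 0.0232 -0.0026 -0.9997] turn z -0.04 shift now [0.0327 0.0004 0.0049] shift after turn [0.0327 0.0004 0.0049] |d| 0.033 w 0.0003 F [ 5.36 -0.06 -2.66]
tilt fix wx 0.05 wy -1.34
```

Call:
{"fn": "drive_tool", "kwargs": {"motion": "0 -1.3 0 -0.006 0 0.002 0; 0 0 0 -0.006 0 0.001 0; 0 0 0 -0.006 0 0 0; 0 0 0 -0.006 0 0 0"}}

```text
clock: 12.15
position: [0.4644, -0.0633, 0.1404]
ee_rot: [0.001, 0.999, -0.039, 0.012]
contact_force: [6.4, 1.1, -2.9]
width: -0.0004
```

```bash
python3 - <<'E'
from h import *
cs()
snap('side','d5')
a=cv2.resize(cv2.imread('pics/d5.png')[165:295,140:330],None,fx=4,fy=4,interpolation=cv2.INTER_CUBIC)
cv2.imwrite('pics/d5c.png',a)
E
```

```text
clamp x,y,z mm [np.float64(-145.4), np.float64(-0.1), np.float64(140.4)] Fx 6.29 F [ 6.4  1.1 -2.9]
clock 12.15 pos [ 0.4644 -0.0633  0.1404] yaw -4.46 zaxis [ 0.0232 -0.0036 -0.9997] turn z -0.16 shift now [ 0.0473 -0.0002  0.0055] shift after turn [ 0.0473 -0.0001  0.0055] |d| 0.0476 w -0.0004 F [ 6.39  1.07 -2.88]
tilt fix wx 0.1 wy -1.34
```

View pics/d5c.png

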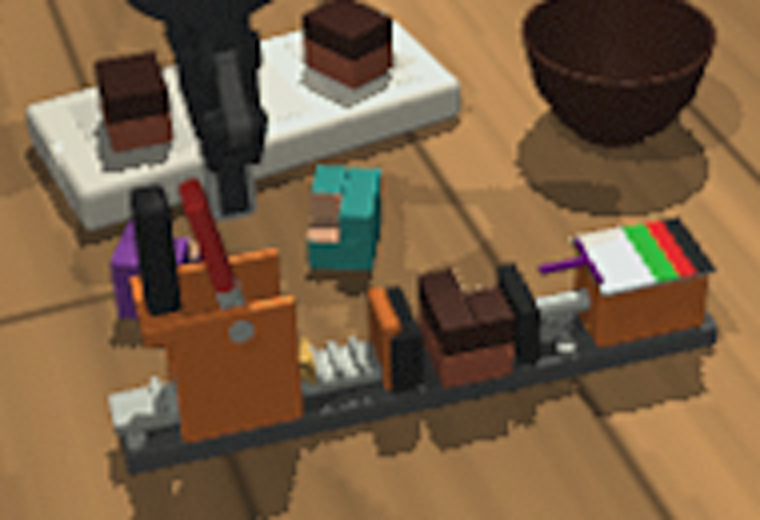

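Call:
{"fn": "drive_tool", "kwargs": {"motion": "0 -1.3 0 -0.005 0 0.002 0; 0 0 0 -0.005 0 0.001 0; 0 0 0 0 0 0 0"}}

```text
clock: 12.58
position: [0.4621, -0.0633, 0.1404]
ee_rot: [0.001, 0.999, -0.04, 0.009]
contact_force: [1.6, 0.0, -0.6]
width: -0.0
```

```bash
python3 - <<'E'
from h import *
cs()
E
```

```text
clamp x,y,z mm [np.float64(-147.7), np.float64(-0.3), np.float64(140.4)] Fx 1.64 F [ 1.6  0.  -0.6]
clock 12.57 pos [ 0.4621 -0.0633  0.1404] yaw -4.56 zaxis [ 0.0188 -0.0036 -0.9998] turn z -0.26 shift now [ 0.0496 -0.0005  0.0054] shift after turn [ 0.0496 -0.0003  0.0054] |d| 0.0499 w -0.0 F [ 1.64  0.01 -0.61]
tilt fix wx 0.12 wy -1.09
```

Call:
{"fn": "drive_tool", "kwargs": {"motion": "0 -1.1 -0.2 0.015 0 0.002 0; 0 0 0 0.015 0 0.001 0; 0 0 0 0.012 0 0.001 0; 0 0 0 0.003 0 0 0; 0 0 0 0 0 0 0"}}

```text
clock: 13.2
position: [0.5037, -0.0664, 0.1352]
ee_rot: [0.001, 0.999, -0.038, -0.006]
contact_force: [-0.6, -0.6, -0.2]
width: 0.0002
```

```bash
python3 - <<'E'
from h import *
cs()
snap('side','d6')
a=cv2.resize(cv2.imread('pics/d6.png')[165:295,140:330],None,fx=4,fy=4,interpolation=cv2.INTER_CUBIC)
cv2.imwrite('pics/d6c.png',a)
E
```

```text
clamp x,y,z mm [np.float64(-106.0), np.float64(-0.3), np.float64(135.2)] Fx -0.56 F [-0.6 -0.6 -0.2]
clock 13.2 pos [ 0.5037 -0.0664  0.1352] yaw -4.33 zaxis [-0.0116 -0.0012 -0.9999] turn z -0.03 shift now [ 0.008  -0.0003 -0.0009] shift after turn [ 0.008  -0.0003 -0.0009] |d| 0.008 w 0.0002 F [-0.6  -0.57 -0.24]
tilt fix wx 0.12 wy 0.66
```

View pics/d6c.png

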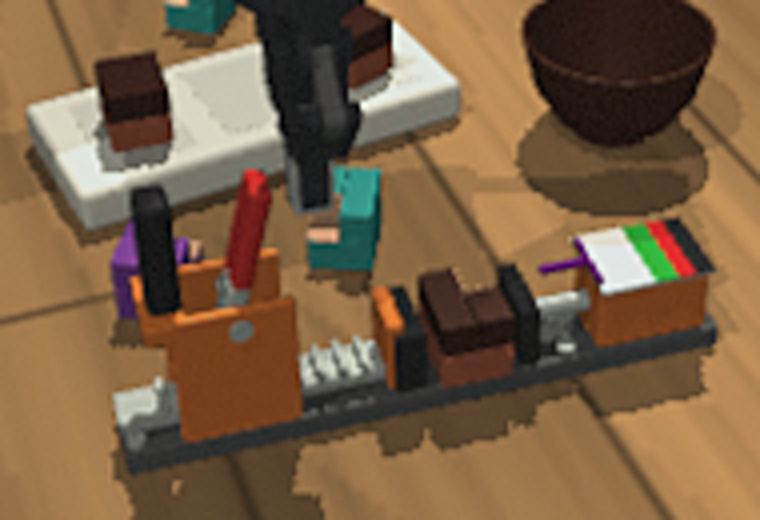

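```bash
cat >> h.py <<'E'
def meas(tag,n='side'):
    f=np.load(f'pics/{tag}.npz',allow_pickle=True); im=f['im']; d=f['d']; P=cloud(n,d); hsv=cv2.cvtColor(im,cv2.COLOR_RGB2HSV).astype(int)
    dz=-.0017 if n=='side' else 0
    X=(P[...,:2]-O)@ex*1000; Y=(P[...,:2]-O)@ey*1000; Z=P[...,2]*1000+dz*1000
    def r(nm,k):
        k=k&(d>0)
        if k.sum(): print(tag,nm,k.sum(),'x',np.percentile(X[k],[2,50,98]).round(1),'z',np.median(Z[k]).round(1))
    in_=abs(Y)<30
    H,S,V=hsv[...,0],hsv[...,1],hsv[...,2]
    r('jaw orange top',in_&(Z>56)&(Z<66)&(X>-115)&(X<-30)&(H<18)&(S>150)&(V>120))
    r('jaw block top',in_&(Z>56)&(Z<66)&(X>-115)&(X<-49))
    r('pad top',in_&(Z>50)&(Z<60)&(X>-3)&(X<42)&(V<60))
    r('pointer',in_&(Z>58)&(Z<70)&(X>20)&(X<115)&(H>130)&(H<160)&(S>90))
    r('green',in_&(Z>54)&(Z<70)&(X>40)&(X<125)&(H>50)&(H<70)&(S>150))
    r('foot top',in_&(abs(Z-57)<5)&(X>-60)&(X<10)&(S>60)&(V<110)&(H<20))
E
python3 - <<'E'
from h import *
for t in ['d4','d6']: meas(t)
E
```

```text
d4 jaw orange top 57 x [-94.1 -89.6 -84.2] z 60.2
d4 jaw block top 73 x [-94.2 -89.  -75.4] z 59.9
d4 pad top 74 x [-0.2  4.4 10.2] z 54.6
d4 pointer 38 x [21.7 41.9 46.7] z 64.7
d4 green 74 x [77.5 83.1 88.6] z 61.3
d4 foot top 250 x [-44.7 -29.2   5. ] z 56.8
d6 jaw orange top 54 x [-72.9 -69.  -62.8] z 60.2
d6 jaw block top 76 x [-73.4 -67.8 -55.5] z 59.5
d6 pad top 73 x [-0.2  4.2 10.3] z 54.7
d6 pointer 37 x [21.7 42.  47.6] z 64.7
d6 green 72 x [77.1 83.1 88.8] z 61.0
d6 foot top 256 x [-53.1 -29.8   2.6] z 56.9
```

Call:
{"fn": "drive_tool", "kwargs": {"motion": "0 0.6 0 -0.01 0 -0.001 0; 0 0 0 -0.01 0 0 0; 0 0 0 -0.008 0 0 0; 0 -0.5 0 -0.007 0 0.001 0; 0 -0.5 0 -0.007 0 0.001 0; 0 -0.5 0 -0.007 0 0.001 0; 0 -0.5 0 -0.007 0 0.001 0; 0 -0.5 0 -0.006 0 0.001 0"}}

```text
clock: 14.25
position: [0.4619, -0.0638, 0.1381]
ee_rot: [0.002, 0.999, -0.041, 0.008]
contact_force: [12.0, 0.5, -5.5]
width: 0.0004
```

```bash
python3 - <<'E'
from h import *
cs()
snap('side','d7');meas('d7')
E
```

```text
clamp x,y,z mm [np.float64(-147.9), np.float64(-0.8), np.float64(138.1)] Fx 11.89 F [12.   0.5 -5.5]
clock 14.25 pos [ 0.4619 -0.0638  0.1381] yaw -4.65 zaxis [ 0.0152 -0.0043 -0.9999] turn z -0.35 shift now [ 0.0498 -0.0011  0.0029] shift after turn [ 0.0498 -0.0008  0.0029] |d| 0.0499 w 0.0004 F [11.96  0.46 -5.53]
tilt fix wx 0.18 wy -0.89
d7 jaw orange top 52 x [-60.8 -56.7 -51.7] z 60.2
d7 jaw block top 59 x [-61.5 -57.6 -50.9] z 60.2
d7 pad top 68 x [-2.   4.6 10.2] z 55.1
d7 pointer 38 x [21.6 42.2 47.6] z 64.5
d7 green 74 x [77.3 83.2 88.8] z 61.0
d7 foot top 259 x [-50.6 -25.    1. ] z 56.8
```

Call:
{"fn": "drive_tool", "kwargs": {"motion": "0 -0.9 -0.3 0.014 0.001 0.001 0; 0 0.3 0 0.015 0 0.001 0; 0 0.3 0 0.012 0 0 0; 0 0 0 0.004 0 0 0; 0 0 0 0 0 0 0"}}

```text
clock: 14.92
position: [0.5042, -0.0676, 0.1357]
ee_rot: [0.001, 0.999, -0.038, 0.003]
contact_force: [0.1, 1.0, -0.1]
width: -0.0001
```

```bash
python3 - <<'E'
from h import *
cs()
snap('side','d8');meas('d8')
E
```

```text
clamp x,y,z mm [np.float64(-105.4), np.float64(-1.4), np.float64(135.7)] Fx -0.0 F [ 0.1  1.  -0.1]
clock 14.93 pos [ 0.5042 -0.0676  0.1357] yaw -4.35 zaxis [ 0.005  -0.0028 -1.    ] turn z -0.05 shift now [ 0.0074 -0.0014 -0.0003] shift after turn [ 0.0074 -0.0014 -0.0003] |d| 0.0075 w -0.0001 F [ 0.07  1.   -0.05]
tilt fix wx 0.14 wy -0.3
d8 jaw orange top 51 x [-61.2 -56.5 -52.1] z 60.8
d8 jaw block top 63 x [-61.4 -56.6 -50. ] z 60.3
d8 pad top 69 x [-2.2  4.8 10. ] z 55.2
d8 pointer 38 x [21.7 42.  47.6] z 64.7
d8 green 72 x [77.5 83.5 89.3] z 61.3
d8 foot top 267 x [-51.6 -25.7   0.9] z 56.7
```

Call:
{"fn": "drive_tool", "kwargs": {"motion": "0 -0.3 0 -0.01 -0.001 0 0; 0 0 0 -0.01 0 0 0; 0 -0.3 0 -0.008 0 0 0; 0 -0.5 0 -0.007 0 0.001 0; 0 -0.5 0 -0.007 0 0.001 0; 0 -0.5 0 -0.007 0 0.001 0; 0 -0.5 0 -0.007 0 0.001 0"}}

```text
clock: 15.85
position: [0.4651, -0.0638, 0.1369]
ee_rot: [0.002, 0.999, -0.04, 0.004]
contact_force: [11.9, 0.1, -5.0]
width: -0.0002
```

```bash
python3 - <<'E'
from h import *
cs()
snap('side','d9');meas('d9')
E
```

```text
clamp x,y,z mm [np.float64(-144.7), np.float64(-0.6), np.float64(136.9)] Fx 11.89 F [11.9  0.1 -5. ]
clock 15.85 pos [ 0.4651 -0.0638  0.1369] yaw -4.61 zaxis [ 0.0073 -0.0034 -1.    ] turn z -0.31 shift now [ 0.0466 -0.0008  0.0013] shift after turn [ 0.0466 -0.0006  0.0013] |d| 0.0467 w -0.0002 F [11.93  0.11 -5.01]
tilt fix wx 0.16 wy -0.43
d9 jaw orange top 50 x [-51.1 -47.2 -42.6] z 60.2
d9 jaw block top 22 x [-52.2 -50.9 -49.2] z 59.9
d9 pad top 73 x [ 0.4 13.6 19.3] z 54.8
d9 pointer 33 x [39.  59.9 66.3] z 64.1
d9 green 73 x [77.  83.5 88.8] z 61.1
d9 foot top 260 x [-51.5 -16.6   9.1] z 56.9
```

Call:
{"fn": "drive_tool", "kwargs": {"motion": "0 -0.5 0 -0.007 0 0.001 0; 0 -0.5 0 -0.007 0 0.001 0; 0 -0.3 0 -0.007 0 0.001 0"}}

```text
clock: 16.27
position: [0.462, -0.0639, 0.1376]
ee_rot: [0.002, 0.999, -0.042, 0.013]
contact_force: [14.3, 0.8, -5.2]
width: 0.0001
```

```bash
python3 - <<'E'
from h import *
cs()
snap('side','d10');meas('d10')
E
```

```text
clamp x,y,z mm [np.float64(-147.8), np.float64(-0.8), np.float64(137.6)] Fx 14.21 F [14.3  0.8 -5.2]
clock 16.27 pos [ 0.462  -0.0639  0.1376] yaw -4.84 zaxis [ 0.0267 -0.0051 -0.9996] turn z -0.54 shift now [ 0.0497 -0.0013  0.0029] shift after turn [ 0.0497 -0.0009  0.0029] |d| 0.0498 w 0.0001 F [14.31  0.78 -5.19]
tilt fix wx 0.16 wy -1.55
d10 jaw orange top 53 x [-49.4 -45.  -39.9] z 60.7
d10 jaw block top 10 x [-49.7 -49.4 -49.2] z 58.9
d10 pad top 72 x [-1.6 15.7 21.7] z 54.8
d10 pointer 33 x [43.8 64.  70.2] z 64.3
d10 green 74 x [77.4 83.2 88.7] z 61.3
d10 foot top 252 x [-49.2 -15.    9.1] z 56.7
```

Call:
{"fn": "drive_tool", "kwargs": {"motion": "0 -0.6 -0.4 0.012 0.001 0.001 0; 0 -0.3 0 0.014 0 0.001 0; 0 0 0 0.013 0 0 0; 0 0 0 0.004 0 0 0; 0 0 0 0 0 0 0"}}

```text
clock: 16.95
position: [0.5037, -0.0679, 0.1352]
ee_rot: [0.001, 0.999, -0.039, 0.002]
contact_force: [-0.1, 0.9, -0.2]
width: 0.0003
```

```bash
python3 - <<'E'
from h import *
cs()
snap('side','d11');meas('d11')
a=cv2.resize(cv2.imread('pics/d11.png')[165:295,140:330],None,fx=4,fy=4,interpolation=cv2.INTER_CUBIC)
cv2.imwrite('pics/d11c.png',a)
E
```

```text
clamp x,y,z mm [np.float64(-105.9), np.float64(-1.8), np.float64(135.2)] Fx -0.13 F [-0.1  0.9 -0.2]
clock 16.95 pos [ 0.5037 -0.0679  0.1352] yaw -4.42 zaxis [ 0.0039 -0.0028 -1.    ] turn z -0.12 shift now [ 0.0079 -0.0018 -0.0008] shift after turn [ 0.0079 -0.0018 -0.0008] |d| 0.0081 w 0.0003 F [-0.06  0.87 -0.18]
tilt fix wx 0.14 wy -0.23
d11 jaw orange top 50 x [-52.5 -48.5 -44.3] z 60.6
d11 jaw block top 29 x [-53.6 -51.5 -49.2] z 59.5
d11 pad top 74 x [-1.1 12.2 17.9] z 54.8
d11 pointer 33 x [35.8 56.4 63. ] z 64.3
d11 green 73 x [77.5 83.8 88.8] z 61.2
d11 foot top 276 x [-53.1 -17.9   7.1] z 56.8
```

View pics/d11c.png

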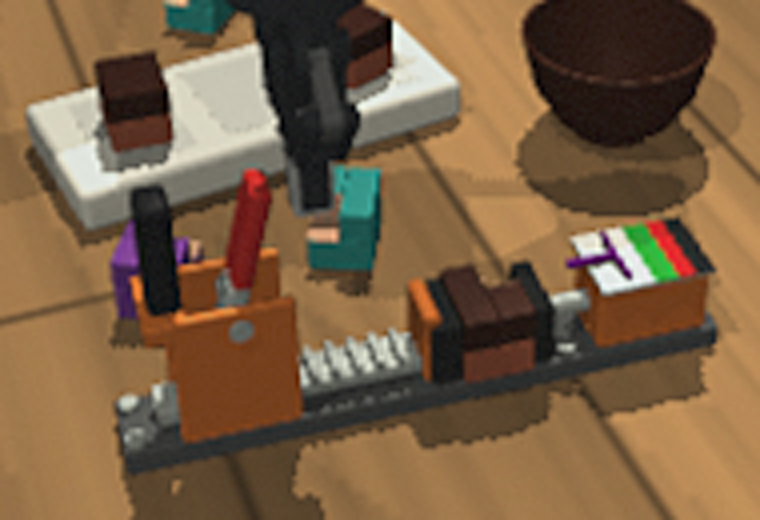

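Call:
{"fn": "drive_tool", "kwargs": {"motion": "0 -0.3 0 -0.01 -0.001 0 0; 0 0 0 -0.01 0 0 0; 0 -0.3 0 -0.007 0 0 0; 0 -0.5 0 -0.006 0 0.001 0; 0 -0.5 0 -0.006 0 0.001 0"}}

```text
clock: 17.62
position: [0.4754, -0.0649, 0.1369]
ee_rot: [0.002, 0.999, -0.04, 0.004]
contact_force: [12.1, 1.0, -5.2]
width: 0.0003
```

```bash
python3 - <<'E'
from h import *
cs()
snap('side','d12');meas('d12')
E
```

```text
clamp x,y,z mm [np.float64(-134.4), np.float64(-0.9), np.float64(136.9)] Fx 12.04 F [12.1  1.  -5.2]
clock 17.62 pos [ 0.4754 -0.0649  0.1369] yaw -4.58 zaxis [ 0.0088 -0.0039 -1.    ] turn z -0.28 shift now [ 0.0363 -0.0011  0.0013] shift after turn [ 0.0363 -0.0009  0.0013] |d| 0.0364 w 0.0003 F [12.14  0.96 -5.19]
tilt fix wx 0.18 wy -0.52
d12 jaw orange top 50 x [-47.4 -43.7 -39. ] z 60.5
d12 pad top 75 x [-0.3 17.7 23.7] z 54.6
d12 pointer 35 x [45.9 66.9 73.7] z 64.3
d12 green 69 x [78.1 83.4 88.6] z 61.1
d12 foot top 243 x [-47.8 -13.7   8.9] z 56.9
```

Call:
{"fn": "drive_tool", "kwargs": {"motion": "0 -0.5 0 -0.005 0 0.001 0; 0 -0.4 0 -0.005 0 0.001 0"}}

```text
clock: 17.92
position: [0.4749, -0.0649, 0.1371]
ee_rot: [0.002, 0.999, -0.041, 0.009]
contact_force: [11.6, 0.7, -6.4]
width: 0.0004
```

```bash
python3 - <<'E'
from h import *
cs()
snap('side','d13');meas('d13');cs()
E
```

```text
clamp x,y,z mm [np.float64(-134.8), np.float64(-0.9), np.float64(137.1)] Fx 11.47 F [11.6  0.7 -6.4]
clock 17.93 pos [ 0.4749 -0.0649  0.1371] yaw -4.72 zaxis [ 0.0177 -0.0046 -0.9998] turn z -0.42 shift now [ 0.0368 -0.0012  0.0017] shift after turn [ 0.0368 -0.0009  0.0017] |d| 0.0368 w 0.0004 F [11.55  0.67 -6.37]
tilt fix wx 0.18 wy -1.03
d13 jaw orange top 50 x [-47.1 -42.8 -38.1] z 60.7
d13 pad top 74 x [-2.6 17.7 24.3] z 54.5
d13 pointer 37 x [47.4 69.5 75.1] z 64.3
d13 green 63 x [79.4 84.5 89. ] z 61.1
d13 foot top 244 x [-47.2 -13.3   9.4] z 56.8
clamp x,y,z mm [np.float64(-134.9), np.float64(-0.9), np.float64(137.1)] Fx 11.66 F [11.7  0.3 -4.7]
clock 17.98 pos [ 0.4748 -0.0649  0.1371] yaw -4.71 zaxis [ 0.0177 -0.0046 -0.9998] turn z -0.41 shift now [ 0.0369 -0.0012  0.0018] shift after turn [ 0.0369 -0.0009  0.0018] |d| 0.037 w -0.0003 F [11.71  0.27 -4.65]
tilt fix wx 0.18 wy -1.03
```

Call:
{"fn": "drive_tool", "kwargs": {"motion": "0 -0.8 0.2 -0.008 0 0.001 0; 0 -0.8 0 -0.007 0 0.001 0"}}

```text
clock: 18.23
position: [0.4716, -0.0648, 0.1374]
ee_rot: [0.002, 0.999, -0.044, 0.009]
contact_force: [13.5, 0.7, -8.4]
width: 0.0001
```

```bash
python3 - <<'E'
from h import *
snap('side','d14');meas('d14');cs()
E
```

```text
d14 jaw orange top 52 x [-44.6 -40.7 -35.2] z 60.5
d14 pad top 81 x [-2.7 19.8 26.4] z 54.7
d14 pointer 39 x [52.4 75.1 80.1] z 64.7
d14 green 40 x [77.6 85.9 89.6] z 61.1
d14 foot top 235 x [-44.8 -11.5   8.8] z 56.7
clamp x,y,z mm [np.float64(-138.3), np.float64(-1.0), np.float64(137.3)] Fx 12.29 F [12.3 -0.1 -5.3]
clock 18.27 pos [ 0.4714 -0.0647  0.1373] yaw -5.07 zaxis [ 0.0184 -0.0047 -0.9998] turn z -0.77 shift now [ 0.0402 -0.0015  0.0021] shift after turn [ 0.0403 -0.001   0.0021] |d| 0.0403 w -0.0001 F [12.32 -0.13 -5.32]
tilt fix wx 0.17 wy -1.08
```

Call:
{"fn": "drive_tool", "kwargs": {"motion": "0 -0.8 -0.3 -0.007 0 0.001 0; 0 -0.8 0 -0.006 0 0.001 0"}}

```text
clock: 18.52
position: [0.4704, -0.0646, 0.1374]
ee_rot: [0.002, 0.999, -0.043, 0.01]
contact_force: [12.7, 1.5, -7.1]
width: 0.0
```

```bash
python3 - <<'E'
from h import *
snap('side','d15');meas('d15');cs()
E
```

```text
d15 jaw orange top 52 x [-43.7 -39.5 -33.2] z 60.5
d15 pad top 77 x [-2.2 21.  27. ] z 54.4
d15 pointer 35 x [54. 73. 81.] z 64.5
d15 green 40 x [77.5 85.3 88.4] z 61.6
d15 foot top 232 x [-44.2 -11.7   9.1] z 56.6
clamp x,y,z mm [np.float64(-139.3), np.float64(-1.0), np.float64(137.4)] Fx 12.69 F [12.8  1.3 -8. ]
clock 18.57 pos [ 0.4704 -0.0646  0.1374] yaw -4.93 zaxis [ 0.0195 -0.0045 -0.9998] turn z -0.63 shift now [ 0.0412 -0.0015  0.0022] shift after turn [ 0.0412 -0.001   0.0022] |d| 0.0413 w 0.0003 F [12.82  1.26 -8.01]
tilt fix wx 0.16 wy -1.14
```

```bash
python3 - <<'E'
from h import *
for i in range(24): snap('side' if i%2 else 'scene','hold')
snap('side','d16');meas('d16');snap('scene','s16');meas('s16','scene');cs()
a=cv2.resize(cv2.imread('pics/d16.png')[165:295,140:330],None,fx=4,fy=4,interpolation=cv2.INTER_CUBIC)
cv2.imwrite('pics/d16c.png',a)
a=cv2.resize(cv2.imread('pics/s16.png')[145:290,150:290],None,fx=4,fy=4,interpolation=cv2.INTER_CUBIC)
cv2.imwrite('pics/s16c.png',a)
E
```

```text
d16 jaw orange top 50 x [-43.7 -39.5 -35.1] z 60.7
d16 pad top 83 x [-2.3 20.1 26.6] z 54.8
d16 pointer 35 x [54.2 75.3 80.8] z 65.0
d16 green 39 x [77.6 86.1 89.4] z 61.0
d16 foot top 229 x [-43.7 -11.7   8.7] z 56.8
s16 jaw orange top 52 x [-41.7 -36.1 -32.4] z 60.6
s16 pad top 162 x [-2.2 19.8 31. ] z 55.4
s16 pointer 3 x [78.2 79.9 80.8] z 66.8
s16 green 23 x [81.9 85.4 87.1] z 60.8
s16 foot top 260 x [-32.8 -11.1   8.7] z 56.6
clamp x,y,z mm [np.float64(-139.3), np.float64(-1.0), np.float64(137.4)] Fx 13.3 F [13.3 -0.  -7. ]
clock 19.88 pos [ 0.4704 -0.0646  0.1374] yaw -4.92 zaxis [ 0.0195 -0.0045 -0.9998] turn z -0.62 shift now [ 0.0412 -0.0014  0.0022] shift after turn [ 0.0412 -0.001   0.0022] |d| 0.0413 w -0.0 F [ 1.334e+01 -1.000e-02 -6.980e+00]
tilt fix wx 0.16 wy -1.13
```

View pics/d16c.png

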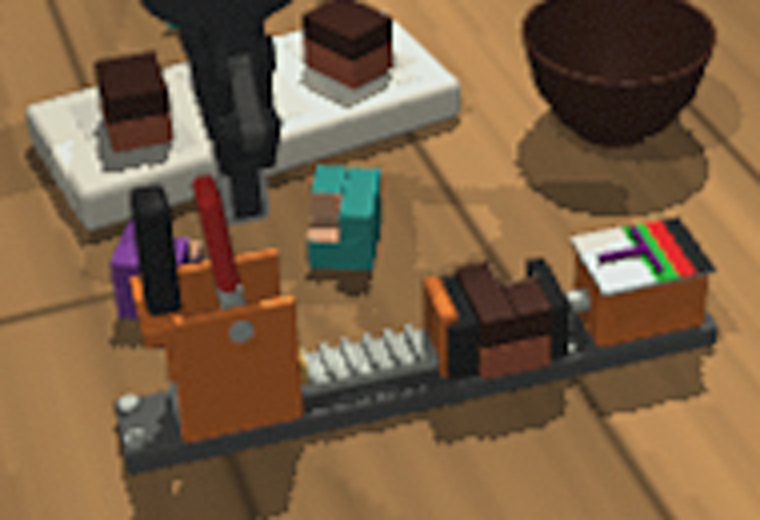

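View pics/s16c.png

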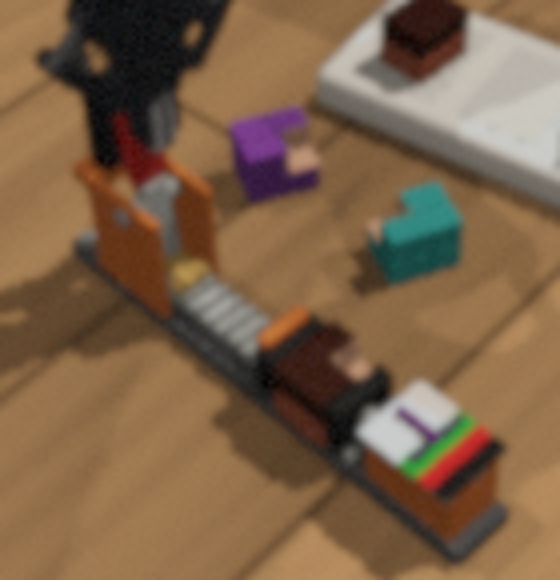

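The hold is steady for 1.3 s with the pointer at about 81 mm (green is 76 to 90). I'll nudge it slightly nearer the middle of the green.

Call:
{"fn": "drive_tool", "kwargs": {"motion": "0 -0.8 -0.3 -0.0075 0 0.001 0; 0 -0.8 0 -0.007 0 0.001 0"}}

```text
clock: 20.12
position: [0.4689, -0.0645, 0.1375]
ee_rot: [0.002, 0.999, -0.042, 0.011]
contact_force: [13.9, 0.4, -7.6]
width: -0.0001
```

```bash
python3 - <<'E'
from h import *
for i in range(20): snap('side','hold')
snap('side','d17');meas('d17');snap('wrist','w17');cs()
a=cv2.resize(cv2.imread('pics/d17.png')[205:255,260:330],None,fx=10,fy=10,interpolation=cv2.INTER_CUBIC)
cv2.imwrite('pics/d17c.png',a)
E
```

```text
d17 jaw orange top 47 x [-42.8 -38.6 -33.4] z 60.8
d17 pad top 90 x [-2.3 21.3 28.2] z 55.1
d17 pointer 33 x [56.5 76.1 83.4] z 64.7
d17 green 35 x [77.6 80.2 88.9] z 61.1
d17 foot top 221 x [-42.8 -10.1   9.3] z 56.9
clamp x,y,z mm [np.float64(-140.9), np.float64(-1.0), np.float64(137.6)] Fx 13.87 F [14.   1.6 -7.6]
clock 21.23 pos [ 0.4688 -0.0645  0.1376] yaw -4.78 zaxis [ 0.0221 -0.0045 -0.9997] turn z -0.48 shift now [ 0.0428 -0.0014  0.0025] shift after turn [ 0.0428 -0.001   0.0025] |d| 0.0429 w 0.0001 F [14.03  1.57 -7.56]
tilt fix wx 0.15 wy -1.28
```

View pics/d17c.png

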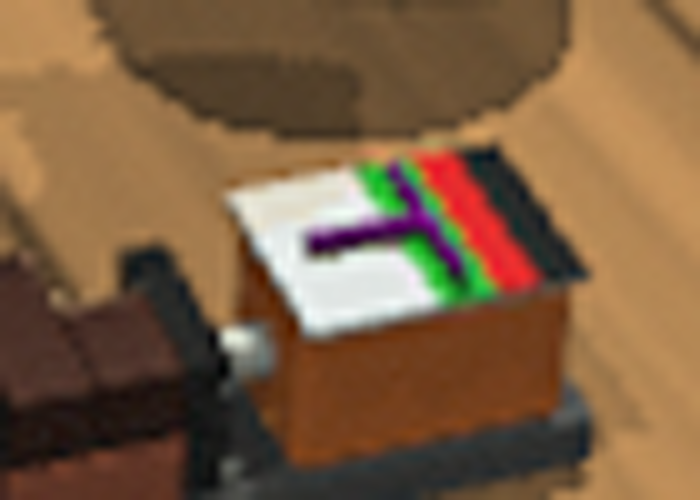

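View pics/w17.png

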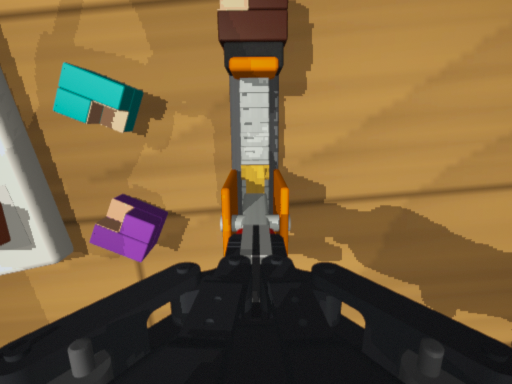

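The pointer stands in the middle of the green, at x of about 83 mm, and holds steady. I'm handing the job in.

```bash
python3 -c "
from rig import sign_off; print(sign_off())"
```

```text
the job is handed in; nothing more can be done
None
```

The job is done and handed in: the chipped foot stands in the clamp, and the arm is still holding the trigger squeezed with the pointer in the green.

**What I did:** I took the middle foot from the tray, the one with the pale broken corner. I stood it upright on the clamp's bar about 4 mm before the gauge pad and let go of it. Then I worked the trigger with the closed fingers: three full squeezes and a fourth held part-way. The clock stood at about 21 s of the 72 s allowed.

**Last checks, from the side camera:**
- **Pointer:** its front edge was at about 83 mm (green is 76 to 90 mm), with the pad pushed back about 17.5 mm. It read there after a hold of about 1 s.
- **Hold:** the arm's position was unchanged over that second, at about 14 N on the trigger. The highest pointer reading at any time was 83 mm, so it did not reach the red.
- **Foot:** upright and held between the jaw and the pad.
- **Other objects:** the sound feet and the bowl looked unmoved in the side pictures. I did not measure them or check the tape roll again, but the arm never went near it.

**Disagreement:** just before a last small nudge, the blurred scene camera picture made the pointer look nearer the white/green border than the side camera did. I went by the side camera, since the pad and jaw positions agreed with it.

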